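Mark the counted stock bins

TASK

The stock count of three bins is finished: mark them in the order of the count by pressing each one's white key fully down with a fingertip, so that it stays down, first on the bin of rings, then on the bin of balls, last on the bin of rods. Press lightly, as one would a keyboard, and do not lift, tip or shift the bins or anything else on the table. The bin of cubes is not counted yet: leave its key up.

Things in the scene. Friction and masses are not known exactly. Their poses are not given: they have to be found in the camera images.
- ring_bin: loose black open bin of steel rings of 34 mm outside diameter; about 1 kg. Hopper 106 (x) x 100 (y) x 60 mm high; a grey key housing 44 x 52 x 58 mm high is fixed to its front (-x). The four bins differ only in contents; their left-to-right order varies. Origin: on the underside, 53 mm behind the key's axis, 22 mm before the hopper's centre; x to the bin's back, z up.
- ring_key_top (a point): centre of the top face of the key of the ring bin: a plain round white cap of 32 mm diameter whose flat top stands 84 mm above the table when up, 26 mm above its housing. It moves down with the key. Resting cap heights: 84 mm up, 76 mm fully down.
- ring_key (a joint): travel of that key's latch in m: 0 up, 0.008 fully down; down from 0.005. It resists with a steady 2 N, stays where it is left and may start up to 1 mm down. The cap rides on it on a 0.6 N/mm spring: the top must be pushed about 11.5 mm for the latch to go 8 mm, then springs back 3.5 mm; it yields softly to 22 mm (8 N), then stops hard.
- ball_bin: loose black open bin of steel balls of 27 mm diameter; about 1 kg. Hopper 106 (x) x 100 (y) x 60 mm high; a grey key housing 44 x 52 x 58 mm high is fixed to its front (-x). The four bins differ only in contents; their left-to-right order varies. Origin: on the underside, 53 mm behind the key's axis, 22 mm before the hopper's centre; x to the bin's back, z up.
- ball_key_top (a point): centre of the top face of the key of the ball bin: a plain round white cap of 32 mm diameter whose flat top stands 84 mm above the table when up, 26 mm above its housing. It moves down with the key. Resting cap heights: 84 mm up, 76 mm fully down.
- ball_key (a joint): travel of that key's latch in m: 0 up, 0.008 fully down; down from 0.005. It resists with a steady 2 N, stays where it is left and may start up to 1 mm down. The cap rides on it on a 0.6 N/mm spring: the top must be pushed about 11.5 mm for the latch to go 8 mm, then springs back 3.5 mm; it yields softly to 22 mm (8 N), then stops hard.
- rod_bin: loose black open bin of steel rods of 11 mm diameter and 86 mm length, all lying front to back; about 1 kg. Hopper 106 (x) x 100 (y) x 60 mm high; a grey key housing 44 x 52 x 58 mm high is fixed to its front (-x). The four bins differ only in contents; their left-to-right order varies. Origin: on the underside, 53 mm behind the key's axis, 22 mm before the hopper's centre; x to the bin's back, z up.
- rod_key_top (a point): centre of the top face of the key of the rod bin: a plain round white cap of 32 mm diameter whose flat top stands 84 mm above the table when up, 26 mm above its housing. It moves down with the key. Resting cap heights: 84 mm up, 76 mm fully down.
- rod_key (a joint): travel of that key's latch in m: 0 up, 0.008 fully down; down from 0.005. It resists with a steady 2 N, stays where it is left and may start up to 1 mm down. The cap rides on it on a 0.6 N/mm spring: the top must be pushed about 11.5 mm for the latch to go 8 mm, then springs back 3.5 mm; it yields softly to 22 mm (8 N), then stops hard.
- block_bin: loose black open bin of steel cubes of 22 mm; about 1 kg. Hopper 106 (x) x 100 (y) x 60 mm high; a grey key housing 44 x 52 x 58 mm high is fixed to its front (-x). The four bins differ only in contents; their left-to-right order varies. Origin: on the underside, 53 mm behind the key's axis, 22 mm before the hopper's centre; x to the bin's back, z up.
- block_key_top (a point): centre of the top face of the key of the block bin: a plain round white cap of 32 mm diameter whose flat top stands 84 mm above the table when up, 26 mm above its housing. It moves down with the key. Resting cap heights: 84 mm up, 76 mm fully down.
- block_key (a joint): travel of that key's latch in m: 0 up, 0.008 fully down; down from 0.005. It resists with a steady 2 N, stays where it is left and may start up to 1 mm down. The cap rides on it on a 0.6 N/mm spring: the top must be pushed about 11.5 mm for the latch to go 8 mm, then springs back 3.5 mm; it yields softly to 22 mm (8 N), then stops hard.
- glue_bottle: loose small bottle, 32 mm diameter, 75 mm tall, standing between two bins; origin at the centre of its underside. A bystander.
- spool: loose empty wooden spool, 34 mm diameter, 46 mm tall, standing between two bins; origin at the centre of its underside. A bystander.
- weight: loose brass cylinder, 32 mm diameter, 40 mm tall, standing between two bins; origin at the centre of its underside. A bystander.
- wrench: loose steel wrench 140 mm long lying in front of the bins, nearest the robot. A bystander.
- tape_ring: loose cardboard ring, 90 mm diameter, 24 mm tall, behind the bins; origin at the centre of its underside. A bystander.
- carton: loose cardboard carton 70 x 100 x 60 mm behind the bins; origin at the centre of its underside. A bystander.
- tool_cup: loose grey cup, 72 mm diameter, 80 mm tall, behind the bins; origin at the centre of its underside. A bystander.
There are look-alikes about, which are no part of the job. What is shaped like the ring_bin but purple is not meant.

How it is judged (in metres and radians):
On the way, in this order (a step that is already met when the one before it is completed fails the run):
1. first, the key of the ring bin is down (value of joint ring_key above 0.005 m), for 0.2 s.
2. then, the key of the ball bin is down (value of joint ball_key above 0.005 m), for 0.2 s.
3. last, the key of the rod bin is down (value of joint rod_key above 0.005 m), for 0.2 s.
At the end, for the whole second after the job is handed in: The keys of the ring, ball and rod bins are down (5 mm or more of their 8 mm), that of the block bin is up (less than 3 mm down); every bin stands flat (within 0.1 rad), at rest, within 20 mm of where it started, and every bystander within 20 mm of its start (value of joint each of ring_key, ball_key, rod_key above 0.005 m and value of joint block_key below 0.003 m and distance of each of ring_bin, ball_bin, rod_bin, block_bin, glue_bottle, spool, weight, wrench, tape_ring, carton, tool_cup from where it was at the start of the episode below 0.02 m and angle between each of ring_bin, ball_bin, rod_bin, block_bin's own z axis and vertical below 0.1 rad and linear speed of each of ring_bin, ball_bin, rod_bin, block_bin below 0.02 m/s); the robot touches nothing.
It fails at once if the key of the bin of cubes is pressed (value of joint block_key above 0.003 m).
It fails at once if a bin or its key is pressed or struck hard (over 20 N) (contact force between any of the fingers, the arm and ring_bin above 20 N or contact force between any of the fingers, the arm and ball_bin above 20 N or contact force between any of the fingers, the arm and rod_bin above 20 N or contact force between any of the fingers, the arm and block_bin above 20 N).
It fails at once if a bin is lifted (10 mm), tipped (0.15 rad) or shifted (20 mm) (distance of any of ring_bin, ball_bin, rod_bin, block_bin from where it was at the start of the episode above 0.02 m or angle between any of ring_bin, ball_bin, rod_bin, block_bin's own z axis and vertical above 0.15 rad or height (world z) of any of ring_bin, ball_bin, rod_bin, block_bin above 0.01 m).
It fails at once if another thing on the table is moved or lifted (20 mm) (distance of any of glue_bottle, spool, weight, wrench, tape_ring, carton, tool_cup from where it was at the start of the episode above 0.02 m).
It also fails if it takes over 45 s, if anything falls off the work surface, if the arm or the gripper's body presses on something with over 40 N, if the wrist force passes 120 N, or if a joint passes its speed limit or range.

ROBOT

A 6-joint arm with a two-finger parallel gripper is mounted at the origin on the work surface. World frame = base frame: x ahead of the robot, y to its left, z up, the work surface at z = 0. Lengths are in mm, angles in rad, forces in N, time in s.
With the tool pointing down it reaches from about 350 to 775 mm from the base axis. Payload 7.3 kg.
Tool frame: the origin (TCP) lies midway between the tips of the shut fingers; the grasp point (between the pads) lies 19 mm behind it; x points along the fingers, z is the direction in which the jaws open and shut, and the axes are right-handed (so a half turn about x gives the same grasp; the last joint's range is limited). The gripper opens to 92 mm and grips with 3 to 60 N. Pads are 19 mm wide; open, the fingers measure 130 mm over their backs; the gripper's body (75 mm by 190 mm) begins 47 mm behind the grasp point.
Start: joints at [-1.347, 0.342, 1.524, -0, 1.275, -0.146], TCP at [189.773, -489.521, 226.741] pointing down, gripper open.
Joint ranges: [-2.53, 2.53], [-0.77, 2.02], [0.04, 2.7], [-1, 4.14], [0.28, 2.66], [-3.11, 3.11]. Speed limits (rad/s): [2.57, 2.57, 3.14, 3.14, 3.14, 3.14].

INTERFACE

Orientations are given as [roll, pitch, yaw] about the fixed x, y, z axes, in that order (R = Rz(yaw) Ry(pitch) Rx(roll)).
In Python, from plant import monitor, optics, close_job gives the robot as it stands.
- The arm moves only by the tool send_rows, never from a script. Its argument "commands" is a list that holds one entry, the list of rows, each a list of 5 numbers: the shift along the tool's x, y, z in m, then the turn about the tool's x in degrees, then the finger opening in m, from 0 to 0.0918. A call has 1 to 10 rows; each row shifts and turns the pose as measured when the row begins, along the tool's axes as they then stand; what a row does not reach is not made up. A row lasts 1/12 s, in which the tool goes at most 41.7 mm and 7.16 degrees, less where a joint would pass 70% of its speed; a pose out of reach is approached as far as the arm can. A call with a gripper value outside its range is refused whole. The fingers move at their own pace and stop on an object; the grip force is fixed at half the most. Time passes only in rows, so rows that do not move let the fingers close. It gives the time, the measured TCP pose, the force and the opening at its end, in the units of the state.
- monitor.get_obs(): the state, without advancing time (a new reading comes with each control period).
- optics.capture(name): name is "scene" or "side" or "wrist"; returns a dict with "color" (384x512x3 uint8, blue, green, red), "camera_matrix" (3x3 intrinsics, pixels), "k1" (the pictures are not rectified: a ray, as slopes to the right and down, at radius r is drawn at 1 + k1 r^2 times it, then the intrinsics apply), "camera_from_world" (4x4, takes a point from world to camera coordinates); the wrist camera has in their place "T_tool_cam" (4x4, takes a point from camera to tool coordinates, whose origin is the TCP and whose axes are the tool frame's). Camera axes: x right, y down, z forward; pixel columns grow to the right and rows downward; lengths in mm; the calibration is good to about 2 mm. A picture is of the moment at which its call begins: read the wrist's pose just before it. There is no depth.
- close_job(): hands the job in, once; it reports no verdict.
The state is a dict: "time": time; "joint_positions": joint angles; "dq": joint speeds; "tau": joint torques, N m; "tool_pos": TCP position; "tcp_rot": TCP orientation; "contact_force": force on the tool from outside, world axes, zero at the start; "moment": the same for the moment, N m; "grip_width": finger opening in mm.
Only numpy, scipy, OpenCV 4.12 (cv2) and the standard library are available. Lean on these libraries where they do the work, as an engineer would, in place of code of your own. Each camera call takes 0.05 s, during which the arm holds its last target.

## Working session

There is one attempt and no reset: what is moved stays moved. The work goes in short steps, Python scripts to look and compute and a tool call to move; the robot and the scene stay as the last step left them, time stands still between calls to the robot, and variables do not carry over. Pictures are saved under pics/ and viewed, and the job is handed in when it is done.

Besides the shell and the picture viewer there is one more tool, called after "Call:" by a JSON object that holds its "name" and its "arguments", one argument or row to a line. send_rows: Moves the arm, as the interface text tells. Its arguments: {"type":"object","properties":{"commands":{"type":"array","items":{"type":"array","items":{"type":"array","items":{"type":"number"}}}}},"required":["commands"]}

```bash
mkdir -p pics; ls
python3 - <<'E'
from plant import monitor, optics
import cv2
print(monitor.get_obs())
for n in("scene","side","wrist"):
    c=optics.capture(n); cv2.imwrite(f"pics/{n}0.png",c["color"])
    print(n,{k:v for k,v in c.items() if k!="color"})
E
```

```text
pics
{'time': 0.0, 'joint_positions': array([-1.34700956e+00,  3.42712761e-01,  1.52502914e+00,  2.19396505e-05,
        1.27538446e+00, -1.46031345e-01]), 'dq': array([ 7.96639474e-04,  3.36650518e-04,  5.30733474e-04,  1.50812381e-03,
       -7.75606362e-05,  4.59161073e-05]), 'tau': array([-1.18080094e-03, -4.31246817e+01, -2.44216669e+01,  7.16469996e-02,
        5.60376188e-02, -1.21713188e-04]), 'tool_pos': array([ 189.679291  , -489.09989427,  226.04589801]), 'tcp_rot': array([2.98188325, 1.56926248, 1.78089863]), 'contact_force': array([-0.611213  ,  0.26998869,  0.78132615]), 'moment': array([-0.00888951,  0.00553015, -0.0066171 ]), 'grip_width': 91.88165196996685}
scene {'camera_matrix': array([[456.36921155,   0.        , 255.34273225],
       [  0.        , 456.36921155, 192.05154019],
       [  0.        ,   0.        ,   1.        ]]), 'k1': -0.006968302357834514, 'camera_from_world': array([[ 8.66086673e-01,  4.99886680e-01,  2.68001067e-03,
        -4.69001883e+02],
       [ 4.22999877e-01, -7.29997194e-01, -5.36819524e-01,
        -2.07076352e+02],
       [-2.6639253
[... 584 characters left out ...]
66e-01, -6.62899365e-01,
         9.97090544e+02],
       [ 0.00000000e+00,  0.00000000e+00,  0.00000000e+00,
         1.00000000e+00]])}
wrist {'camera_matrix': array([[301.40508432,   0.        , 255.23260535],
       [  0.        , 301.40508432, 189.26334092],
       [  0.        ,   0.        ,   1.        ]]), 'k1': 0.023961507161324853, 'T_tool_cam': array([[-3.84012926e-04, -3.11834843e-01,  9.50136245e-01,
        -1.58541435e+02],
       [-4.07160667e-04, -9.50136187e-01, -3.11834988e-01,
         8.44889872e+01],
       [ 9.99999843e-01, -5.06606773e-04,  2.37897694e-04,
        -4.75317477e-01],
       [ 0.00000000e+00,  0.00000000e+00,  0.00000000e+00,
         1.00000000e+00]])}
```

View pics/scene0.png

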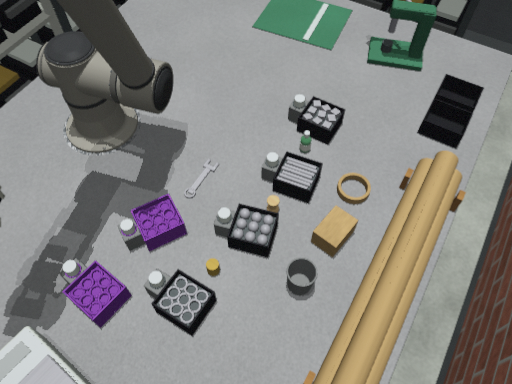

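View pics/side0.png

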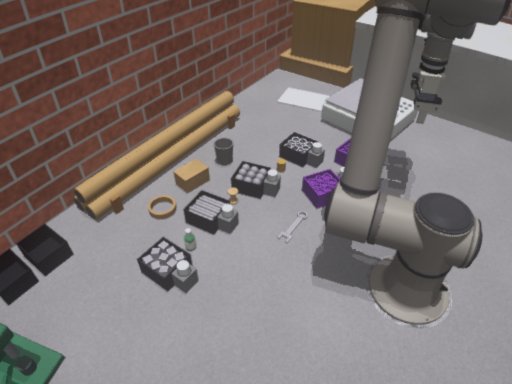

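View pics/wrist0.png

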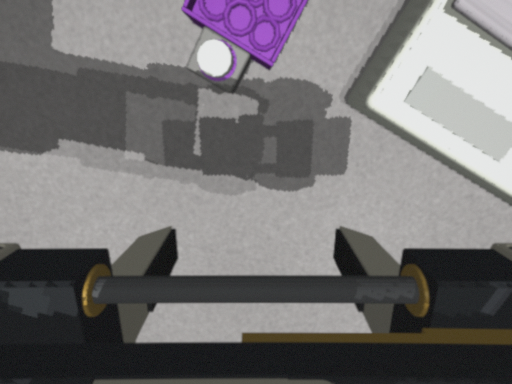

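The scene view shows, bottom to top, the keys of the ring bin (157,278), the ball bin (223,215), the rod bin (271,159) and the block bin (299,101). The two purple look-alikes are at (128,228) and (70,269). Next I'll measure the cap tops.

```bash
cat > h.py <<'E'
import numpy as np, cv2
def ray_pt(c,uv,z,T=None):
    K=c["camera_matrix"];k=c["k1"]
    d=np.array([k,0,0,0.])
    n=cv2.undistortPoints(np.array([[uv]],float),K,d)[0,0]
    if T is None: T=np.linalg.inv(c["camera_from_world"])
    o=T[:3,3]; v=T[:3,:3]@np.array([n[0],n[1],1]); return o+v*(z-o[2])/v[2]
def proj(c,p):
    M=c["camera_from_world"]; q=M[:3,:3]@np.array(p,float)+M[:3,3]; n=q[:2]/q[2]
    n=n*(1+c["k1"]*n@n); return c["camera_matrix"][:2,:2]@n+c["camera_matrix"][:2,2]
def caps(c,seeds,r=16):
    im=c["color"]; out={}
    hsv=cv2.cvtColor(im,cv2.COLOR_BGR2HSV)
    for n,(u,v) in seeds.items():
        w=hsv[v-r:v+r,u-r:u+r]; V=w[...,2].astype(int); ok=w[...,1]<40
        m=((V>205)&ok).astype(np.uint8)
        nn,l,s,ce=cv2.connectedComponentsWithStats(m)
        i=1+np.argmax(s[1:,4]); out[n]=(ce[i]+[u-r,v-r],s[i])
    return out
E
python3 - <<'E'
from plant import monitor, optics
from h import *
S={"scene":dict(ring=(157,278),ball=(223,214),rod=(271,158),block=(299,100)),
"side":dict(ring=(317,148),ball=(272,176),rod=(228,211),block=(184,269))}
for n in S:
    c=optics.capture(n)
    r=caps(c,S[n])
    for k,(uv,s) in r.items(): print(n,k,uv.round(1),s,ray_pt(c,uv,84).round(1))
    tiles=[cv2.resize(c["color"][v-24:v+24,u-24:u+24],(380,280*380//280),interpolation=cv2.INTER_NEAREST)for u,v in S[n].values()]
    a=np.hstack(tiles); cv2.imwrite(f"pics/z_{n}.png",cv2.resize(a,(800,200)))
E
```

```text
scene ring [154.9 276.8] [  8   9  13  12 118] [ 471.8 -335.5   84. ]
scene ball [223.8 212.3] [11 10 12 10 92] [ 517.3 -114.2   84. ]
scene rod [272.1 156.3] [12 11 11  8 72] [537.3  96.5  84. ]
scene block [299.2  97.6] [12 11 10  7 53] [502.3 324.2  84. ]
side ring [316.7 144.4] [12 11  8  4 26] [ 467.7 -329.8   84. ]
side ball [272.3 172.1] [13 10  8  5 34] [ 513.  -111.1   84. ]
side rod [226.9 207.4] [11 10  9  6 47] [533.7 100.   84. ]
side block [182.1 264.8] [ 9  8 11  9 77] [499.2 328.3  84. ]
```

View pics/z_scene.png

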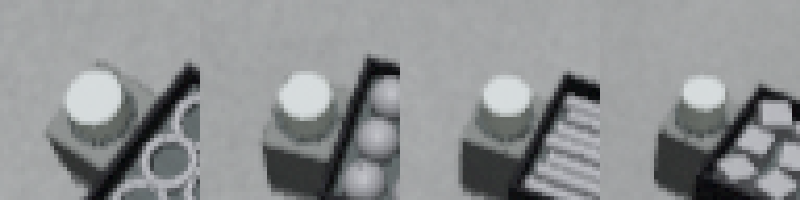

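View pics/z_side.png

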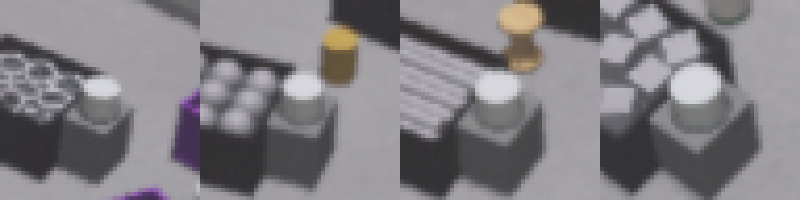

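```bash
cat >> h.py <<'E'
from scipy.spatial.transform import Rotation
def Rt(o): return Rotation.from_euler("xyz",o["tcp_rot"]).as_matrix()
def go(o,p):
    d=np.array(p)-o["tool_pos"]; return (Rt(o).T@d).round(1)
E
python3 - <<'E'
from plant import monitor
from h import *
o=monitor.get_obs(); print(Rt(o).round(4)); print(go(o,(470,-333,200)), go(o,(400,-333,200)))
E
```

```text
[[-1.000e-04  9.324e-01  3.614e-01]
 [ 6.000e-04  3.614e-01 -9.324e-01]
 [-1.000e+00  1.000e-04 -6.000e-04]]
[ 26.5 317.8 -44.5] [ 26.5 252.6 -69.8]
```

Call:
{"name": "send_rows", "arguments": {
  "commands": [
    [[0.003,0.032,-0.009,0,0],[0.003,0.032,-0.009,0,0],[0.003,0.032,-0.009,0,0],[0.003,0.032,-0.009,0,0],[0.003,0.032,-0.009,0,0],[0.003,0.032,-0.009,0,0],[0.003,0.032,-0.009,0,0],[0.003,0.02,-0.006,0,0],[0,0,0,0,0],[0,0,0,0,0]]
  ]
}}

```text
time: 1.08
tool_pos: [399.6, -331.3, 199.7]
tcp_rot: [-2.233, 1.569, 2.845]
contact_force: [-0.9, -0.6, 0.4]
grip_width: 29.6
```

Run:
```python
from plant import monitor,optics
from h import *
o=monitor.get_obs(); c=optics.capture("wrist"); cv2.imwrite("pics/w1.png",c["color"])
print(o["tool_pos"],o["tcp_rot"],o["grip_width"],o["time"],o["contact_force"])
```

```text
[ 399.63710494 -331.25234438  199.67517319] [-2.23253909  1.56928572  2.84492452] 29.61634707553012 1.0833 [-0.93510206 -0.55299047  0.4373347 ]
```

View pics/w1.png

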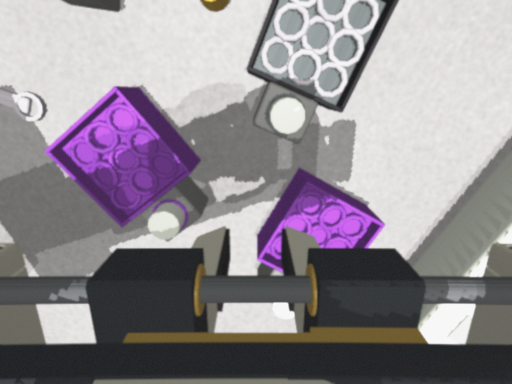

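The wrist view shows the ring bin at the top, with its cap at (287,115). The purple bins are nearer.

```bash
cat >> h.py <<'E'
def wrist(o,c,seed,z=84,r=28):
    T=np.eye(4);T[:3,:3]=Rt(o);T[:3,3]=o["tool_pos"]
    T=T@c["T_tool_cam"]
    u,v=seed;hsv=cv2.cvtColor(c["color"],cv2.COLOR_BGR2HSV)[max(0,v-r):v+r,u-r:u+r]
    m=((hsv[...,2]>205)&(hsv[...,1]<45)).astype(np.uint8)
    n,l,s,ce=cv2.connectedComponentsWithStats(m,connectivity=4)
    i=l[min(v,r),r]; uv=ce[i]+[u-r,max(0,v-r)]
    return uv,s[i],ray_pt(c,uv,z,T)
E
python3 - <<'E'
from plant import monitor,optics
from h import *
o=monitor.get_obs(); c=optics.capture("wrist")
uv,s,p=wrist(o,c,(287,115)); print(uv,s,p)
print(go(o,(p[0],p[1],120)))
E
```

```text
[287.40740741 114.94391534] [ 12  11  34  35 945] [ 468.70147987 -334.83267006   84.        ]
[79.6 63.6 28. ]
```

Call:
{"name": "send_rows", "arguments": {
  "commands": [
    [[0,0.03,0.014,0,0],[0,0.034,0.014,0,0],[0,0,0,0,0],[0.03,0,0,0,0],[0.03,0,0,0,0],[0.02,0,0,0,0],[0.01,0,0,0,0],[0,0,0,0,0],[0,0,0,0,0]]
  ]
}}

```text
time: 1.93
tool_pos: [463.0, -347.2, 108.1]
tcp_rot: [-0.487, 1.566, -1.711]
contact_force: [0.4, 0.0, 0.5]
grip_width: 0.7
```

Run:
```python
from plant import monitor,optics
from h import *
o=monitor.get_obs(); print(o["tool_pos"],o["grip_width"],o["contact_force"],go(o,(468.9,-334.6,84)))
for n in("scene","side"):
    c=optics.capture(n); u,v=proj(c,(469,-335,84)).astype(int); cv2.imwrite(f"pics/a_{n}.png",cv2.resize(c["color"][v-50:v+50,u-60:u+60],None,fx=5,fy=5))
```

```text
[ 462.95803422 -347.23749226  108.11096509] 0.6759600330706879 [0.41416448 0.00896909 0.46003117] [ 24.    9.9 -10. ]
```

View pics/a_scene.png

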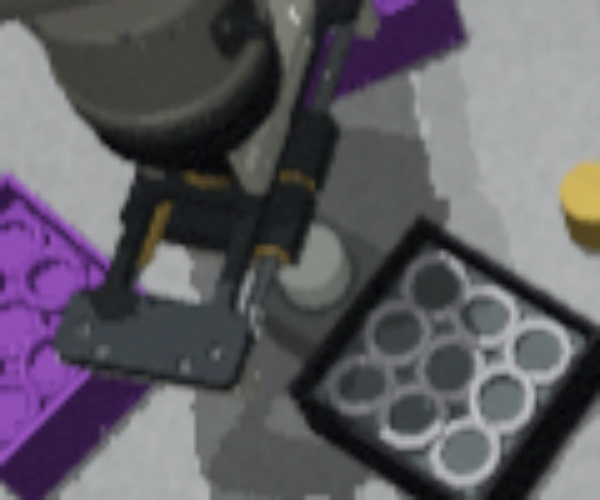

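View pics/a_side.png

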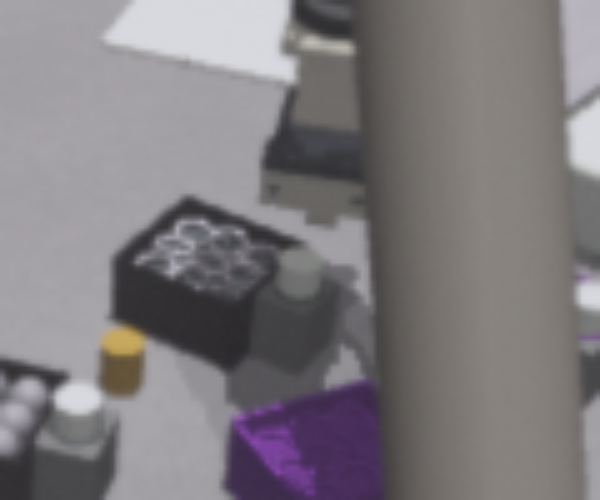

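Call:
{"name": "send_rows", "arguments": {
  "commands": [
    [[0.003,0.01,-0.01,0,0],[0,0,0,0,0],[0,0,0,0,0]]
  ]
}}

```text
time: 2.28
tool_pos: [470.7, -335.0, 108.7]
tcp_rot: [0.117, 1.56, -1.109]
contact_force: [-0.4, 0.5, 0.7]
grip_width: 0.5
```

Run:
```python
from plant import monitor,optics
from h import *
o=monitor.get_obs(); print(o["tool_pos"],o["grip_width"],o["contact_force"],go(o,(468.9,-334.6,84)),Rt(o).round(3))
```

```text
[ 470.74954433 -335.03878464  108.65807548] 0.4677148969274673 [-0.41917792  0.46725569  0.71453522] [24.6 -1.6 -1.3] [[ 0.005  0.941  0.339]
 [-0.009  0.339 -0.941]
 [-1.     0.001  0.01 ]]
```

Call:
{"name": "send_rows", "arguments": {
  "commands": [
    [[0.006,-0.0015,-0.0015,0,0],[0.006,0,0,0,0],[0.004,0,0,0,0],[0.002,0,0,0,0],[0,0,0,0,0],[0,0,0,0,0]]
  ]
}}

```text
time: 2.78
tool_pos: [469.5, -333.7, 89.8]
tcp_rot: [0.162, 1.559, -1.062]
contact_force: [0.6, -0.8, -0.6]
grip_width: 0.2
```

Run:
```python
from plant import monitor,optics
from h import *
o=monitor.get_obs(); print(o["tool_pos"],o["grip_width"],o["contact_force"],go(o,(468.9,-334.6,84)),Rt(o).round(3))
```

```text
[ 469.48247952 -333.68229782   89.78992494] 0.1826258370355651 [ 0.56555301 -0.80638232 -0.60698505] [ 5.8 -0.9  0.6] [[ 0.006  0.94   0.34 ]
 [-0.011  0.34  -0.94 ]
 [-1.     0.002  0.012]]
```

Aligned to within 1 mm and 6 mm above the cap, so I'll press in small steps.

Call:
{"name": "send_rows", "arguments": {
  "commands": [
    [[0.003,0,0,0,0],[0.003,0,0,0,0],[0.003,0,0,0,0],[0.003,0,0,0,0],[0,0,0,0,0]]
  ]
}}

```text
time: 3.2
tool_pos: [469.8, -334.3, 77.0]
tcp_rot: [0.194, 1.558, -1.03]
contact_force: [-0.3, 0.7, 1.8]
grip_width: 0.4
```

Call:
{"name": "send_rows", "arguments": {
  "commands": [
    [[0.002,0,0,0,0],[0.002,0,0,0,0],[0.002,0,0,0,0],[0.001,0,0,0,0],[0,0,0,0,0]]
  ]
}}

```text
time: 3.62
tool_pos: [469.9, -334.4, 69.9]
tcp_rot: [0.199, 1.557, -1.025]
contact_force: [-0.4, 1.8, 3.2]
grip_width: 0.3
```

Call:
{"name": "send_rows", "arguments": {
  "commands": [
    [[0.002,0,0,0,0],[0,0,0,0,0],[0,0,0,0,0]]
  ]
}}

```text
time: 3.87
tool_pos: [470.0, -334.4, 68.4]
tcp_rot: [0.203, 1.557, -1.02]
contact_force: [-1.0, 1.7, 5.2]
grip_width: 0.3
```

Call:
{"name": "send_rows", "arguments": {
  "commands": [
    [[-0.006,0,0,0,0],[-0.01,0,0,0,0],[-0.02,0,0,0,0],[-0.03,0,0,0,0],[-0.03,0,0,0,0],[0,0,0,0,0],[0,0,0,0,0]]
  ]
}}

```text
time: 4.45
tool_pos: [468.9, -333.2, 170.1]
tcp_rot: [0.162, 1.558, -1.062]
contact_force: [-0.7, 0.3, -0.3]
grip_width: 0.4
```

Run:
```python
from plant import monitor,optics
from h import *
o=monitor.get_obs(); print(o["tool_pos"],o["grip_width"],o["contact_force"],Rt(o).round(3))
print(go(o,(435,-200,180)))
```

```text
[ 468.88373592 -333.19555024  170.12522166] 0.3989732079762791 [-0.7132238   0.32216099 -0.32458829] [[ 0.006  0.94   0.34 ]
 [-0.011  0.34  -0.94 ]
 [-1.     0.002  0.012]]
[ -11.5   13.4 -136.6]
```

Run:
```python
from plant import monitor,optics
from h import *
o=monitor.get_obs(); print(go(o,(449,-137,200)))
```

```text
[ -32.1   48.1 -190.9]
```

Call:
{"name": "send_rows", "arguments": {
  "commands": [
    [[-0.01,0.006,-0.02,0,0],[-0.006,0.007,-0.028,0,0],[-0.006,0.007,-0.028,0,0],[-0.005,0.007,-0.028,0,0],[-0.005,0.007,-0.028,0,0],[0,0.007,-0.028,0,0],[0,0.007,-0.02,0,0],[0,0,-0.01,0,0],[0,0,0,0,0],[0,0,0,0,0]]
  ]
}}

```text
time: 5.28
tool_pos: [445.4, -130.7, 197.6]
tcp_rot: [-0.185, 1.561, -1.411]
contact_force: [-0.7, -0.1, 0.4]
grip_width: 0.6
```

Run:
```python
from plant import monitor,optics
from h import *
o=monitor.get_obs(); c=optics.capture("wrist"); cv2.imwrite("pics/w2.png",c["color"])
print(o["tool_pos"],o["time"],o["contact_force"])
for n,s in(("scene",(157,278)),("side",(317,148))):
    c=optics.capture(n); r=caps(c,{"ring":s}); print(n,r); u,v=s
    cv2.imwrite(f"pics/b_{n}.png",cv2.resize(c["color"][v-50:v+50,u-60:u+60],None,fx=5,fy=5))
```

```text
[ 445.42430872 -130.69516841  197.6213455 ] 5.2833 [-0.6886686  -0.10232029  0.41531052]
scene {'ring': (array([155.51724138, 277.96551724]), array([  9,  11,  13,  11, 116], dtype=int32))}
side {'ring': (array([316.80645161, 146.06451613]), array([12, 12,  8,  5, 31], dtype=int32))}
```

View pics/w2.png

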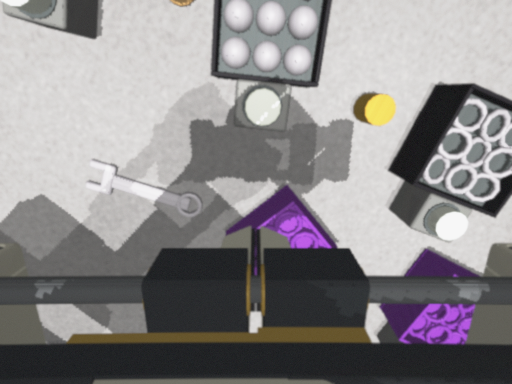

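View pics/b_side.png

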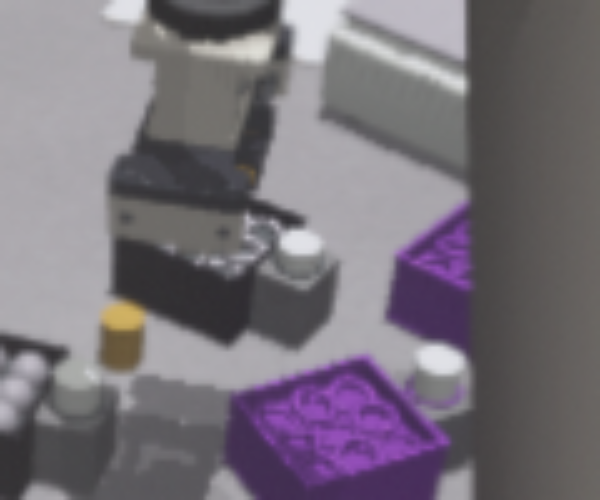

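View pics/b_scene.png

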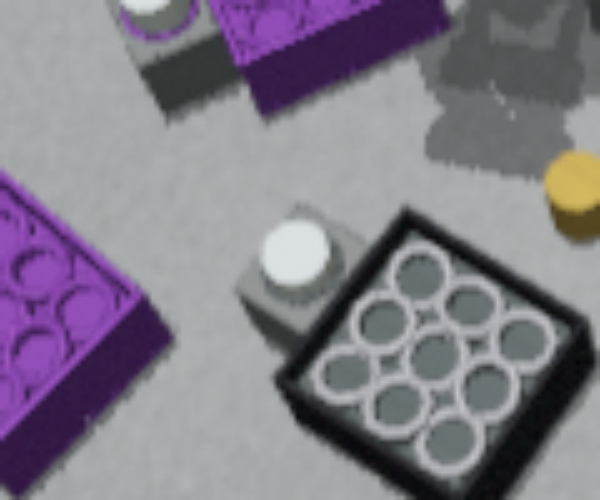

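The ring cap now sits lower (+1.2 px in scene, +1.7 px in side), and its bin has not moved. The ball cap is at (263,107) in the wrist view.

Run:
```python
from plant import monitor,optics
from h import *
o=monitor.get_obs(); c=optics.capture("wrist")
uv,s,p=wrist(o,c,(263,107)); print(uv,s,p)
print(go(o,(p[0],p[1],110)),Rt(o).round(3))
uv,s,p=wrist(o,c,(446,222),76); print(uv,s,p)
```

```text
[261.29684211 106.42      ] [ 10  10  34  36 950] [ 514.39485044 -113.53121464   84.        ]
[87.5 71.   5.2] [[ 0.002  0.942  0.336]
 [-0.009  0.336 -0.942]
 [-1.    -0.002  0.009]]
[451.09132124 232.4015544 ] [   0   16   56   40 1544] [ 461.45051032 -339.50362401   76.        ]
```

Call:
{"name": "send_rows", "arguments": {
  "commands": [
    [[0,0.025,0.002,0,0],[0,0.03,0.002,0,0],[0,0.015,0.001,0,0],[0,0,0,0,0],[0.03,0,0,0,0],[0.03,0,0,0,0],[0.02,0,0,0,0],[0,0,0,0,0],[0,0,0,0,0]]
  ]
}}

```text
time: 6.23
tool_pos: [515.5, -122.6, 114.5]
tcp_rot: [-0.131, 1.559, -1.371]
contact_force: [0.2, -0.1, -0.0]
grip_width: 0.4
```

Run:
```python
from plant import monitor,optics
from h import *
o=monitor.get_obs(); print(o["tool_pos"],go(o,(514.6,-113.3,84)))
```

```text
[ 515.46260489 -122.56182346  114.50856904] [30.4  2.2 -9.4]
```

Call:
{"name": "send_rows", "arguments": {
  "commands": [
    [[0,0.002,-0.009,0,0],[0,0,0,0,0],[0.008,0,0,0,0],[0.008,0,0,0,0],[0.005,0,0,0,0],[0,0,0,0,0],[0,0,0,0,0]]
  ]
}}

```text
time: 6.82
tool_pos: [516.1, -114.7, 96.6]
tcp_rot: [0.255, 1.553, -0.985]
contact_force: [0.5, 0.2, -0.2]
grip_width: 0.4
```

Run:
```python
from plant import monitor,optics
from h import *
o=monitor.get_obs(); print(o["tool_pos"],go(o,(514.6,-113.3,84)))
```

```text
[ 516.12753058 -114.66616103   96.63232093] [12.6 -1.1 -2. ]
```

Call:
{"name": "send_rows", "arguments": {
  "commands": [
    [[0.005,-0.001,-0.002,0,0],[0.003,0,0,0,0],[0.003,0,0,0,0],[0.003,0,0,0,0],[0.003,0,0,0,0],[0.003,0,0,0,0],[0,0,0,0,0]]
  ]
}}

```text
time: 7.4
tool_pos: [515.0, -113.3, 75.0]
tcp_rot: [0.287, 1.552, -0.954]
contact_force: [0.5, 0.7, 1.5]
grip_width: 0.4
```

Call:
{"name": "send_rows", "arguments": {
  "commands": [
    [[0.002,0,0,0,0],[0.002,0,0,0,0],[0.002,0,0,0,0],[0.001,0,0,0,0],[0,0,0,0,0],[0,0,0,0,0]]
  ]
}}

```text
time: 7.9
tool_pos: [515.1, -113.4, 68.2]
tcp_rot: [0.3, 1.552, -0.94]
contact_force: [-1.5, 0.9, 4.6]
grip_width: 0.5
```

Call:
{"name": "send_rows", "arguments": {
  "commands": [
    [[0,0,0,0,0],[0,0,0,0,0],[-0.006,0,0,0,0],[-0.01,0,0,0,0],[-0.02,0,0,0,0],[-0.03,0,0,0,0],[-0.03,0,0,0,0],[0,0,0,0,0],[0,0,0,0,0]]
  ]
}}

```text
time: 8.65
tool_pos: [513.8, -112.1, 170.6]
tcp_rot: [0.275, 1.552, -0.966]
contact_force: [-0.4, -0.4, 0.1]
grip_width: 0.4
```

Run:
```python
from plant import monitor,optics
from h import *
o=monitor.get_obs(); print(o["tool_pos"],Rt(o).round(3))
print(go(o,(470,75,200)))
```

```text
[ 513.84062315 -112.05580761  170.56039993] [[ 0.011  0.946  0.324]
 [-0.015  0.324 -0.946]
 [-1.     0.005  0.018]]
[ -32.8   19.3 -190.6]
```

Call:
{"name": "send_rows", "arguments": {
  "commands": [
    [[-0.01,0,-0.02,0,0],[-0.006,0.002,-0.028,0,0],[-0.006,0.002,-0.028,0,0],[-0.005,0.004,-0.028,0,0],[-0.005,0.004,-0.028,0,0],[0,0.004,-0.028,0,0],[0,0.003,-0.02,0,0],[0,0,-0.01,0,0],[0,0,0,0,0],[0,0,0,0,0]]
  ]
}}

```text
time: 9.48
tool_pos: [466.1, 80.1, 197.4]
tcp_rot: [0.036, 1.553, -1.208]
contact_force: [0.1, -0.6, -0.1]
grip_width: 1.0
```

Run:
```python
from plant import monitor,optics
from h import *
o=monitor.get_obs(); c=optics.capture("wrist"); cv2.imwrite("pics/w3.png",c["color"])
print(o["tool_pos"],o["time"],o["contact_force"])
for n,s in(("scene",{"ring":(157,278),"ball":(223,214)}),("side",{"ring":(317,148),"ball":(272,176)})):
    c=optics.capture(n); print(n,caps(c,s)); cv2.imwrite(f"pics/c_{n}.png",c["color"])
```

```text
[466.12516718  80.13327778 197.35124524] 9.4833 [ 0.06445874 -0.60632346 -0.08908978]
scene {'ring': (array([155.55652174, 278.        ]), array([  9,  11,  13,  11, 115], dtype=int32)), 'ball': (array([224.        , 213.94318182]), array([12, 11, 11, 10, 88], dtype=int32))}
side {'ring': (array([316.6875 , 146.03125]), array([12, 12,  8,  5, 32], dtype=int32)), 'ball': (array([272.        , 173.79545455]), array([12, 11,  9,  6, 44], dtype=int32))}
```

View pics/w3.png

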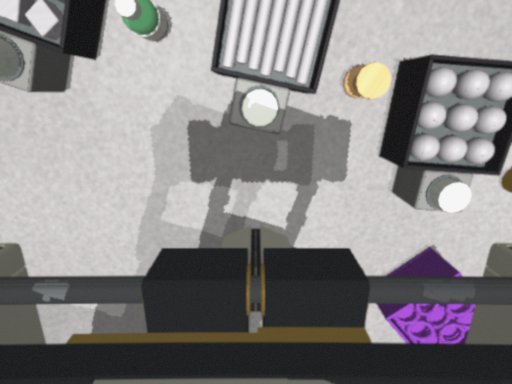

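View pics/c_scene.png

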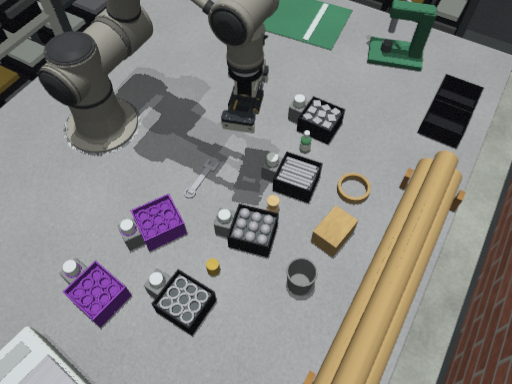

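The ball cap has dropped as well (+1.6 px in scene, +1.7 px in side). The rod cap is at (260,106) in the wrist view.

Run:
```python
from plant import monitor,optics
from h import *
o=monitor.get_obs(); c=optics.capture("wrist")
uv,s,p=wrist(o,c,(256,108)); print(uv,s,p)
print(go(o,(p[0],p[1],110)),Rt(o).round(3))
```

```text
[258.38655462 106.87394958] [ 14  10  35  35 952] [534.99754558  97.61544847  84.        ]
[87.6 70.7  2.9] [[ 0.006  0.948  0.319]
 [-0.016  0.319 -0.948]
 [-1.     0.001  0.017]]
```

Call:
{"name": "send_rows", "arguments": {
  "commands": [
    [[0,0.025,-0.001,0,0],[0,0.03,-0.002,0,0],[0,0.016,-0.001,0,0],[0,0,0,0,0],[0.03,0,0,0,0],[0.03,0,0,0,0],[0.02,0,0,0,0],[0,0,0,0,0],[0,0,0,0,0]]
  ]
}}

```text
time: 10.43
tool_pos: [536.8, 95.7, 115.4]
tcp_rot: [0.104, 1.551, -1.155]
contact_force: [0.1, 0.6, 0.4]
grip_width: 0.7
```

Run:
```python
from plant import monitor,optics
from h import *
o=monitor.get_obs(); print(o["tool_pos"],go(o,(535.2,98,84)))
```

```text
[536.84391499  95.7164845  115.39955313] [31.3 -0.9 -3.3]
```

Call:
{"name": "send_rows", "arguments": {
  "commands": [
    [[0.008,-0.001,-0.003,0,0],[0.008,0,0,0,0],[0.005,0,0,0,0],[0,0,0,0,0],[0,0,0,0,0]]
  ]
}}

```text
time: 10.85
tool_pos: [536.5, 97.0, 96.6]
tcp_rot: [0.347, 1.548, -0.913]
contact_force: [-0.4, 0.2, -0.5]
grip_width: 0.4
```

Run:
```python
from plant import monitor,optics
from h import *
o=monitor.get_obs(); print(o["tool_pos"],go(o,(535.2,98,84)))
```

```text
[536.51852062  96.95944783  96.59260652] [12.6 -1.  -1.7]
```

Call:
{"name": "send_rows", "arguments": {
  "commands": [
    [[0.005,-0.001,-0.002,0,0],[0.003,0,0,0,0],[0.003,0,0,0,0],[0.003,0,0,0,0],[0.003,0,0,0,0],[0.003,0,0,0,0],[0,0,0,0,0]]
  ]
}}

```text
time: 11.43
tool_pos: [536.2, 98.8, 76.3]
tcp_rot: [0.462, 1.546, -0.797]
contact_force: [-0.4, 0.2, 2.3]
grip_width: 0.4
```

Call:
{"name": "send_rows", "arguments": {
  "commands": [
    [[0.002,0,0,0,0],[0.002,0,0,0,0],[0.002,0,0,0,0],[0.001,0,0,0,0],[0,0,0,0,0],[0,0,0,0,0],[0,0,0,0,0]]
  ]
}}

```text
time: 12.02
tool_pos: [536.3, 98.8, 69.4]
tcp_rot: [0.475, 1.546, -0.784]
contact_force: [-1.1, 0.3, 4.1]
grip_width: 0.3
```

Call:
{"name": "send_rows", "arguments": {
  "commands": [
    [[0.0015,0,0,0,0],[0,0,0,0,0],[0,0,0,0,0]]
  ]
}}

```text
time: 12.27
tool_pos: [536.3, 98.8, 68.3]
tcp_rot: [0.484, 1.546, -0.775]
contact_force: [-2.5, -0.6, 5.4]
grip_width: 0.4
```

Call:
{"name": "send_rows", "arguments": {
  "commands": [
    [[-0.006,0,0,0,0],[-0.01,0,0,0,0],[-0.02,0,0,0,0],[-0.03,0,0,0,0],[-0.03,0,0,0,0],[-0.02,-0.02,0,0,0],[-0.01,-0.03,0,0,0],[0,-0.03,0,0,0],[0,0,0,0,0],[0,0,0,0,0]]
  ]
}}

```text
time: 13.1
tool_pos: [456.0, 75.5, 203.1]
tcp_rot: [0.557, 1.543, -0.703]
contact_force: [-0.5, 0.0, 0.2]
grip_width: 0.6
```

Run:
```python
from plant import monitor,optics
from h import *
o=monitor.get_obs(); c=optics.capture("wrist"); cv2.imwrite("pics/w4.png",c["color"])
print(o["tool_pos"],o["time"],o["contact_force"])
S={"scene":dict(ring=(157,278),ball=(223,214),rod=(271,158),block=(299,100)),
"side":dict(ring=(317,148),ball=(272,176),rod=(228,211),block=(184,269))}
for n in S:
    c=optics.capture(n); cv2.imwrite(f"pics/d_{n}.png",c["color"])
    for k,v in caps(c,S[n]).items(): print(n,k,v)
```

```text
[455.98146778  75.46643327 203.14014137] 13.1 [-0.489763    0.02839763  0.23190397]
scene ring (array([155.55652174, 278.        ]), array([  9,  11,  13,  11, 115], dtype=int32))
scene ball (array([223.96551724, 213.89655172]), array([12, 11, 11, 10, 87], dtype=int32))
scene rod (array([272.42857143, 158.3968254 ]), array([12, 12, 11,  9, 63], dtype=int32))
scene block (array([299.39285714,  97.69642857]), array([12, 11, 10,  7, 56], dtype=int32))
side ring (array([316.6875 , 146.03125]), array([12, 12,  8,  5, 32], dtype=int32))
side ball (array([272.        , 173.79545455]), array([12, 11,  9,  6, 44], dtype=int32))
side rod (array([226.69565217, 208.84782609]), array([11, 11,  9,  7, 46], dtype=int32))
side block (array([182.26136364, 264.84090909]), array([ 9,  7, 12, 10, 88], dtype=int32))
```

View pics/d_scene.png

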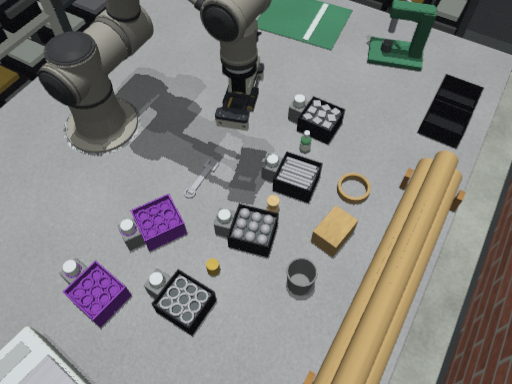

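View pics/d_side.png

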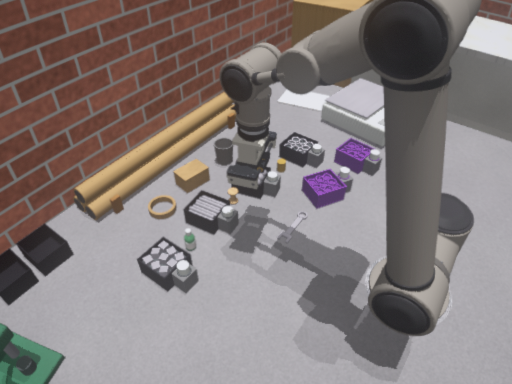

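All three caps have dropped by about the same amount, the block cap is unchanged, and nothing else has moved. Handing in.

```bash
python3 -c "
from plant import close_job; print(close_job())"
```

```text
the job is handed in; nothing more can be done
None
```

I pressed the ring, ball and rod keys in that order with the shut fingertips and handed the job in with the arm clear at about 200 mm height. The last press ended at 12.3 s. Each key was pushed until the fingertip was about 68 mm above the table, with end readings of about 4.6 to 5.4 N.

**Keys:** In the last pictures all three pressed caps sit lower than at the start, by 1.2 to 2.1 px in the scene view and 1.4 to 1.7 px in the side view. That is somewhat less than the roughly 2.3 px I expected in the side view for a full 8 mm. A key starting up to 1 mm down explains part of the gap, and the mask measures only to about half a pixel. The push depth and force both point to full travel, but I could not read the latch itself.

**Everything else:** The block key's cap is unchanged to within 0.2 px. By eye, no bin or bystander has moved. The scene and side views placed the caps about 5 mm apart, so I took the press positions from the wrist view, which fell between the two.

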